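# Open the pigment case by its hidden bolt

## Robot

A 7-joint arm with a two-finger parallel gripper is mounted at the origin on the work surface; the furniture and walls round the work are solid. World frame = base frame: x ahead of the robot, y to its left, z up, the work surface at z = 0. Lengths are in mm, angles in rad, forces in N, time in s.
With the tool pointing down it reaches from about 425 to 875 mm from the base axis. Payload 4.7 kg.
Tool frame: the origin (TCP) lies on the centre line of the jaws, within the pads' length; the fingertips stand tip_extent ahead of it and the grasp point (between the pads) lies 6 mm ahead of it (tip_extent is the distance from the TCP to the fingertips, in mm); z points along the fingers, y is the line along which they close (so a half turn about z gives the same grasp; the last joint's range is limited). The gripper opens to 87 mm and grips with 3 to 60 N. Pads are 19 mm wide; open, the fingers measure 117 mm over their backs; the gripper's body (75 mm by 190 mm) begins 51 mm behind the grasp point.
Start: joints at [1.33, 0.321, -0.07, 1.45, 0.023, 1.371, -0.057], TCP at [163.813, -629.038, 247.587] pointing down, gripper open.
Joint ranges: [-2.86, 2.86], [-0.3, 2.09], [-1.38, 1.24], [0.06, 2.45], [-1.56, 4.7], [0.09, 2.05], [-2.69, 2.69]. Speed limits (rad/s): [2.57, 2.57, 3.14, 3.14, 3.14, 3.14, 3.14].

## Interface

Orientations are given as [roll, pitch, yaw] about the fixed x, y, z axes, in that order (R = Rz(yaw) Ry(pitch) Rx(roll)).
In Python, from station import goto, move_straight, movej, command_gripper, hold, inverse_kinematics, camera, camera_model, MotionError, sign_off, boxes_of, regions_of, tip_of, current_time, current_q, current_qd, current_effort, current_position, current_eef_rot, current_force, current_ft_torque, current_gripper_width, current_gripper_force, tip_extent gives the robot as it stands. Calls block until the motion is done:
- goto(position, orientation): joint-space move of the TCP to a pose.
- move_straight(position, ori=None, rate=150, f_stop=None): straight line of the TCP; ori=None keeps the orientation; rate is the mean speed in mm/s. With f_stop (N) it stops when the force on the tool has changed by that much, and returns True; else False.
- movej(angles): joint-space move.
- command_gripper(opening, strength=None): finger opening in mm; strength is the grip in N (None keeps the last); returns when the fingers have stopped.
- hold(seconds).
- inverse_kinematics(position, orientation): joint angles nearest the present ones, or None.
- camera(name): name is "side" or "top" or "wrist"; returns the picture (400x640x3 uint8, red, green, blue); there is no depth.
- camera_model(name): a dict with "camera_matrix" (3x3 intrinsics, pixels), "rvec" (rotation vector, rad) and "tvec" (3), from world to camera coordinates, as OpenCV has them; the wrist camera has in their place "tool_from_camera" (4x4, takes a point from camera to tool coordinates, whose origin is the TCP and whose axes are the flange's). Camera axes: x right, y down, z forward; pixel columns grow to the right and rows downward; lengths in mm; the calibration is good to about 2 mm. A picture is of the moment at which its call begins: read the wrist's pose just before it. camera_model takes no time and is no camera call.
A pose or a line that the arm cannot do raises MotionError and nothing moves.
- sign_off(): hands the job in; it is judged then, once.
Trained networks look in the newest picture that a camera, given by its name, has taken for a name from the list of things; names that differ only in an ending like _2 or _b are one class to them, and where a whole thing is asked for, a point or a joint stands for the part that bears it (a point fixed in the world has none). Each returns a list of dicts, best first, with "p" (0 to 1); they miss things now and then, are a little off and sometimes report something else, mostly with a low value. They report only what shows in the picture. A call takes as long as a camera call. They do not tell look-alikes from the thing itself.
- boxes_of(thing, camera): "extent" ([left, top, right, bottom] in pixels, round what is visible of it).
- regions_of(thing, camera): "region" (400x640 bool, what is visible of it) and "extent" ([left, top, right, bottom] in pixels, round what is visible of it).
- tip_of(thing, camera): "centre" ([column, row] in pixels: a listed point, or the origin of a listed thing).
Readings, each from a call of its own:
- current_time(): time.
- current_q(): joint angles.
- current_qd(): joint speeds.
- current_effort(): joint torques, N m.
- current_position(): TCP position.
- current_eef_rot(): TCP orientation.
- current_force(): force on the tool from outside, world axes, zero at the start.
- current_ft_torque(): the same for the moment, N m.
- current_gripper_width(): finger opening in mm.
- current_gripper_force(): force on a finger pad.
Only numpy, scipy, OpenCV 4.12 (cv2) and the standard library are available. Lean on these libraries where they do the work, as an engineer would, in place of code of your own. Each camera call takes 0.05 s, during which the arm holds its last target. There are 200 camera calls.

## Task

Unlock the poison-pigment case with the awl: take the awl out of its block, put its point through the slot in the case's steel cover plate and slide it lightly along the bolt underneath until it drops into the bolt's hidden hole, then draw the bolt to the left end of the slot (left as you face the slotted side, with the lid beyond it) so that the lid springs open. Put the awl back upright in its hole in the block, leave the lid up, and do not knock over the gold bottle.

Things in the scene. Friction and masses are not known exactly. Their poses are not given: they have to be found in the camera images.
- case: Closed wooden case, 130 (x) x 172 (y) x 66 mm high, fixed to the table, turned by up to 0.3 rad. Origin: centre of its underside; z up. Its front (-x side, toward the robot) carries a flat steel cover plate, x from -65 to -19 mm, 4 mm thick, top at z = 66 mm, with one slot along y; the rest of the top, x from -18 to +65 mm, is the lid.
- slot (a point): Centre of the slot, at the plate's top (x = -42, y = 0, z = 66 mm in the case; axes as the case's). The slot is 56 mm long (y), 10 mm wide. Under it a steel bolt slides along y. Its flat face, 5.5 mm below this point, fills the slot's length save for one hole, 9 mm long (y), 11 mm across, 9 mm deep below the face. At the start the hole stands unseen anywhere from y = -18 to +4 mm.
- slot_end (a point): Left (+y) end of the slot, at the plate's top, 28 mm from its centre: the way the bolt is drawn. The bolt's stops let its hole travel from y = -20 to +22 mm about the slot's centre; the lid is freed when the hole passes y = +17 mm. The bolt stays where it is left and takes about 4 N to move: a point pressed hard on its face (over some 5 N) may drag it along.
- lid (a joint): Lid hinge, rad: 0 shut, 0.65 fully up (its stop). The lid is hinged along the case's far (+x) edge; a light spring lifts its front edge, as soon as the bolt frees it, to 116 mm above the table, and keeps it up. It cannot be lifted while bolted.
- awl: Blunt-pointed awl standing upright, point down, in the middle hole of the tool block. 130 mm long. Origin: the point; z runs up the awl to the handle. Round steel shank, 6 mm thick with a round end, from 0 to 48 mm; round collar, 18 mm thick, 48 to 60 mm; square wooden handle, 20 x 20 mm with faces along the awl's x and y, 59 to 129 mm. 50 to 100 g.
- tool_block: Wooden tool block, 124 (x) x 46 (y) x 58 mm high, fixed to the table, turned by up to 0.4 rad. Origin: centre of its underside. Three round holes in a row along x, 42 mm apart, 50 mm deep (bottom at z = 8 mm): the awl in the middle one, a pencil 124 mm high at x = -42 and a pencil stub 83 mm high at x = +42 mm. When the awl is home, its collar rests on the top and its point is at z = 10 mm.
- awl_hole (a point): Mouth of the awl's hole, in the middle of the block's top: 13 mm wide with a 2 mm chamfer.
- gold_bottle: Small gold bottle with a black cap, 46 x 46 x 88 mm, standing between block and case. Origin: centre of its underside; z up.
Mind the look-alikes: they are no part of the job. Of the things that look like the awl, the smallest one is meant.

How it is judged:
By the outcome, as a careful person would: the job done as asked, in the order asked, and still so for the second after the job is handed in, with the robot touching nothing.
It also fails if it takes over 61 s, if anything falls off the work surface, if the arm or the gripper's body presses on something with over 40 N, if the wrist force passes 120 N, or if a joint passes its speed limit or range.

## Working session

There is one attempt and no reset: what is moved stays moved. The work goes in short steps, each a Python script; the robot and the scene stay as the last script left them, time stands still between calls to the robot, and variables do not carry over. Pictures are saved under pics/ and viewed, at most 11 in all, crops included, and the job is handed in when it is done.

```bash
ls; mkdir -p pics
python3 - <<'E'
from station import *
import cv2,numpy as np
a=camera("top");b=camera("side")
cv2.imwrite("pics/a.png",np.vstack([a,b])[:,:,::-1][::1] if 0 else cv2.resize(np.vstack([a,b])[:,:,::-1],(480,600)))
cv2.imwrite("pics/top.png",a[:,:,::-1]);cv2.imwrite("pics/side.png",b[:,:,::-1])
print(tip_extent if not callable(tip_extent) else tip_extent(), current_time(),current_eef_rot())
for c in("top","side"):
  for n in("case","slot","slot_end","awl","tool_block","awl_hole","gold_bottle"):
    print(c,n,[(np.round(d["centre"]),round(d["p"],2)) for d in tip_of(n,c)],[(np.round(d["extent"]),round(d["p"],2)) for d in boxes_of(n,c)])
  m=camera_model(c);print(m)
E
```

```text
pics
25.0 0.1 [-3.13986445e+00  9.77031176e-05  2.54817935e-01]
top case [(array([401., 207.]), 0.85)] [(array([371., 180., 434., 229.]), 0.7)]
top slot [(array([407., 221.]), 0.62)] [(array([369., 181., 434., 228.]), 0.92), (array([231., 185., 259., 228.]), 0.51)]
top slot_end [(array([395., 222.]), 0.72)] [(array([368., 183., 436., 230.]), 0.59)]
top awl [(array([204., 236.]), 0.73), (array([214., 205.]), 0.7), (array([242., 205.]), 0.46)] [(array([181., 227., 208., 244.]), 0.76), (array([192., 193., 212., 207.]), 0.63), (array([232., 198., 243., 208.]), 0.41)]
top tool_block [(array([246., 205.]), 0.94)] [(array([228., 182., 253., 228.]), 0.69), (array([366., 180., 434., 231.]), 0.49)]
top awl_hole [(array([242., 202.]), 0.74)] [(array([230., 184., 258., 225.]), 0.78)]
top gold_bottle [(array([320., 198.]), 0.77)] [(array([313., 192., 331., 209.]), 0.52), (array([373., 182., 433., 231.]), 0.25)]
{'camera_matrix': array([[370.66262206,   0.        , 315.02605919],
       [  0.        , 370.66262206, 204.62011707],
       [  0.        ,   0.        ,   1.        ]]), 'rvec': array([
[... 367 characters left out ...]
ay([246., 302.]), 0.95), (array([222., 280.]), 0.76)] [(array([230., 223., 253., 303.]), 0.83), (array([240., 206., 252., 237.]), 0.64), (array([204., 206., 218., 284.]), 0.61)]
side tool_block [(array([250., 264.]), 0.8)] [(array([218., 220., 279., 273.]), 0.79)]
side awl_hole [] [(array([219., 217., 280., 267.]), 0.97)]
side gold_bottle [(array([302., 216.]), 0.85)] [(array([296., 182., 313., 216.]), 0.78)]
{'camera_matrix': array([[407.68707904,   0.        , 313.46466091],
       [  0.        , 407.68707904, 197.5959998 ],
       [  0.        ,   0.        ,   1.        ]]), 'rvec': array([ 0.65683874, -2.36058268,  1.43259879]), 'tvec': array([386.56542777, 148.2694387 , 874.72047307])}
```

View pics/top.png

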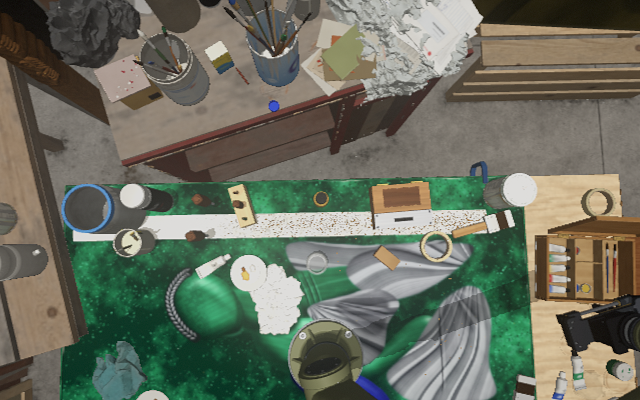

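View pics/side.png

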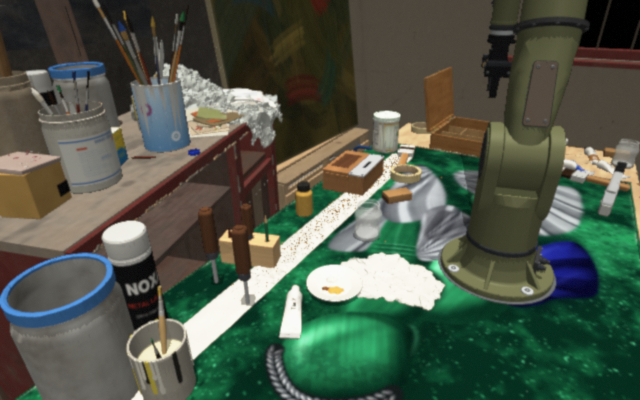

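The top view shows the block at (242,205), the bottle at (320,199) and the case at (402,206) with its slot at (404,219). The two larger awls at (195,237) and (200,200) are the look-alikes. Next I'll localise these and look with the wrist camera.

```bash
cat > h.py <<'E'
from station import *
import cv2,numpy as np
from scipy.spatial.transform import Rotation as R
def ray(cam,px,z,pose=None):
    m=camera_model(cam);K=m["camera_matrix"]
    d=np.linalg.inv(K)@[px[0],px[1],1]
    if cam=="wrist":
        T=np.array(m["tool_from_camera"]);p,r=pose;Rt=R.from_euler("xyz",r).as_matrix()
        o=p+Rt@T[:3,3];d=Rt@T[:3,:3]@d
    else:
        Rm=R.from_rotvec(np.ravel(m["rvec"])).as_matrix();o=-Rm.T@np.ravel(m["tvec"]);d=Rm.T@d
    return o+d*(z-o[2])/d[2]
def pose(): return np.array(current_position()),np.array(current_eef_rot())
def save(n,im): cv2.imwrite(f"pics/{n}.png",im[:,:,::-1])
E
python3 - <<'E'
from h import *
for n,p,z in [("slot",(405,220),66),("slotend",(395,221),66),("case",(401,207),0),("block",(246,205),0),("hole",(242,203),58),("awlpt",(242,205),10),("bottle",(320,198),0)]:
    print(n,ray("top",p,z).round())
for n,p,z in [("slot",(370,164),66),("slotend",(361,166),66),("block",(250,264),0),("bottle",(302,216),0)]:
    print("side",n,ray("side",p,z).round())
print(camera_model("wrist"))
# block orientation from corners top surface
for p in [(228,187),(240,184),(257,224),(241,228)]: print(ray("top",p,58).round())
E
```

```text
slot [ 412. -245.   66.]
slotend [ 410. -215.   66.]
case [ 455. -251.    0.]
block [474. 239.   0.]
hole [475. 241.  58.]
awlpt [473. 250.  10.]
bottle [490.   5.   0.]
side slot [ 407. -248.   66.]
side slotend [ 424. -221.   66.]
side block [460. 257.   0.]
side bottle [478.  21.   0.]
{'camera_matrix': array([[300.51583173,   0.        , 317.91335595],
       [  0.        , 300.51583173, 199.17655905],
       [  0.        ,   0.        ,   1.        ]]), 'tool_from_camera': array([[-1.22025859e-03, -9.55913783e-01, -2.93644939e-01,
         8.18022527e+01],
       [ 9.99998462e-01, -1.53629218e-03,  8.45599981e-04,
         7.07654957e-01],
       [-1.25944510e-03, -2.93643456e-01,  9.55914188e-01,
        -1.38396095e+02],
       [ 0.00000000e+00,  0.00000000e+00,  0.00000000e+00,
         1.00000000e+00]])}
[525. 283.  58.]
[533. 246.  58.]
[411. 197.  58.]
[401. 245.  58.]
```

Run:
```python
from h import *
def look(n,names,planes):
    p=pose();im=camera("wrist");save(n,im)
    for t in names:
        print(n,t,[(np.round(d["centre"]),round(d["p"],2),ray("wrist",d["centre"],planes[t],p).round(1)) for d in tip_of(t,"wrist")])
    np.save(n+".npy",np.array(p)); print(p)
goto([410,-245,240],[np.pi,0,0.1]);look("wcase",["slot","slot_end"],dict(slot=66,slot_end=66))
goto([475,245,220],[np.pi,0,0.3]);look("wblock",["awl_hole","awl","tool_block"],dict(awl_hole=58,awl=10,tool_block=0))
print(current_time())
```

```text
wcase slot [(array([310., 181.]), 0.67, array([ 415.2, -238.3,   66. ]))]
wcase slot_end [(array([287., 180.]), 0.59, array([ 414.1, -213.3,   66. ])), (array([314., 137.]), 0.54, array([ 461.7, -237.9,   66. ]))]
(array([ 409.64945401, -246.27258718,  240.06467329]), array([ 3.14130615e+00, -1.05707220e-04,  9.80204226e-02]))
wblock awl_hole [(array([313., 195.]), 0.88, array([469.4, 245.3,  58. ]))]
wblock awl [(array([238., 149.]), 0.95, array([483. , 341.2,  10. ])), (array([212., 220.]), 0.95, array([388.2, 352.1,  10. ])), (array([314., 182.]), 0.94, array([470.4, 245.6,  10. ]))]
wblock tool_block [(array([314., 183.]), 0.78, array([467.7, 245.1,   0. ]))]
(array([475.72848139, 243.4669904 , 219.75515906]), array([3.14076197e+00, 3.97307892e-04, 2.97506708e-01]))
5.3167
```

View pics/wcase.png

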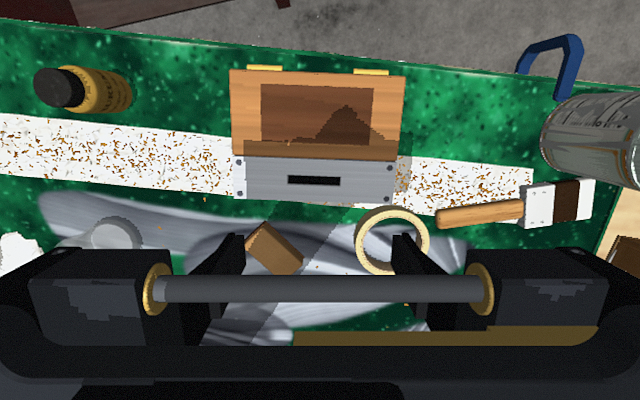

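View pics/wblock.png

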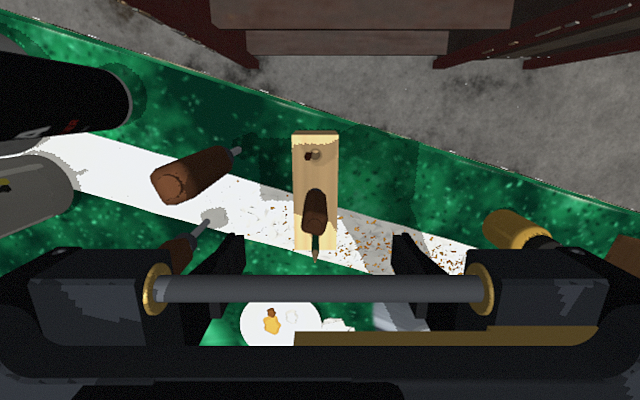

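Run:
```python
from h import *
b=cv2.imread("pics/wblock.png")[115:270,260:370];cv2.imwrite("pics/zb.png",cv2.resize(b,None,fx=3.8,fy=3.8,interpolation=cv2.INTER_CUBIC))
pw=tuple(np.load("wcase.npy"))
g=cv2.imread("pics/wcase.png").max(2)
m=np.zeros_like(g);m[165:200,270:360]=(g[165:200,270:360]<70)*255
n,l,s,c=cv2.connectedComponentsWithStats(m);i=1+s[1:,4].argmax();print(s[i],c[i])
ys,xs=np.nonzero(l==i)
box=cv2.minAreaRect(np.c_[xs,ys].astype(np.float32));print(box)
print("slot",ray("wrist",c[i],66,pw))
P=np.array([ray("wrist",(x,y),66,pw)[:2] for x,y in zip(xs,ys)])
print(cv2.minAreaRect(P.astype(np.float32)))
w,v=np.linalg.eigh(np.cov(P.T));print("long dir",v[:,1],np.sqrt(12*w))
# plate back/front edges
for px in [(233,159),(395,158),(235,197),(394,203),(232,71),(404,77)]: print(px,ray("wrist",px,66,pw).round(1))
pb=tuple(np.load("wblock.npy"))
for px in [(292,134),(338,135),(294,248),(337,249),(311,155)]: print(px,ray("wrist",px,58,pb).round(1))
print("handle top",ray("wrist",(314,222),139,pb))
```

```text
[288 175  52  11 434] [313.23963134 179.89400922]
((313.4837646484375, 179.92245483398438), (51.30821990966797, 8.339987754821777), 2.2025980949401855)
slot [ 416.54445796 -241.68953867   66.        ]
((416.5273132324219, -242.08045959472656), (9.127086639404297, 54.684146881103516), 3.2755062580108643)
long dir [-0.05903095  0.99825615] [ 9.13820912 55.60692283]
(233, 159) [ 430.8 -156.2   66. ]
(395, 158) [ 448.1 -324.5   66. ]
(235, 197) [ 389.4 -159.    66. ]
(394, 203) [ 399.3 -331.9   66. ]
(232, 71) [ 516.  -154.1   66. ]
(404, 77) [ 526.7 -319.7   66. ]
(292, 134) [522.5 283.1  58. ]
(338, 135) [534.7 239.7  58. ]
(294, 248) [404.6 248.   58. ]
(337, 249) [417.2 202.4  58. ]
(311, 155) [508.2 259.4  58. ]
handle top [471.06565472 244.20696009 139.        ]
```

View pics/zb.png

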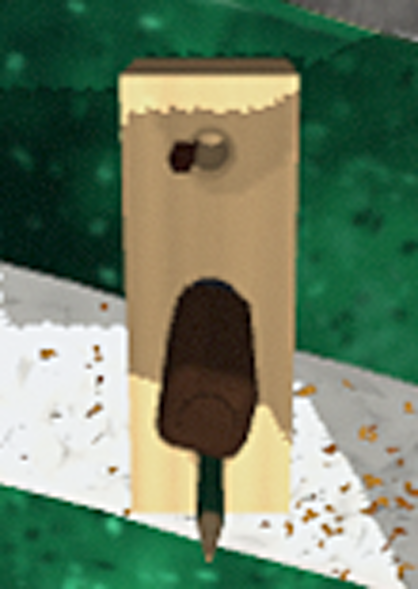

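The wrist views give the block centre at (470,243), yaw 0.30, and the slot at (416.5,-242), yaw 0.06. The handle in the zoom is turned about -0.17 rad relative to the block. I'll grasp it now.

Run:
```python
from h import *
c=(470.3,243.7); o=[np.pi,0,0.13]
command_gripper(60)
goto([*c,175],o)
print(move_straight([*c,112],rate=80,f_stop=8),pose())
command_gripper(0,40)
print(current_gripper_width(),current_gripper_force(),current_force(),pose()[0])
print(move_straight([*current_position()[:2],225],rate=100),current_gripper_width(),current_force(),current_time())
im=camera("side");save("s1",im[150:320,180:340])
goto([416.5,-242,225],[np.pi,0,0.06])
p=pose();im=camera("wrist");save("w2",im);np.save("w2.npy",np.array(p));print(p,current_time(),tip_of("awl","wrist"))
im=camera("side");save("s2",im);print(tip_of("awl","side"))
a=cv2.resize(cv2.imread("pics/w2.png")[100:300,200:440],None,fx=2.5,fy=2.5)
b=cv2.resize(cv2.imread("pics/s2.png")[60:220,300:450],(600,640))[:500,:200]
cv2.imwrite("pics/w2z.png",a)
```

```text
True (array([471.63743928, 244.99108339, 127.08897723]), array([-3.13830940e+00, -2.46201735e-03,  1.29133668e-01]))
20.09744193765463 39.26704643366293 [0.110306   0.16819409 7.51413653] [471.34946189 244.60049333 127.35162974]
False 19.808458595566282 [ 0.09281662 -0.52211294 -1.14552362] 8.8917
(array([ 417.24453083, -240.75240266,  225.0185745 ]), array([-3.14121604e+00, -3.03994743e-04,  6.22829035e-02])) 10.775 [{'centre': [319.6, 206.3], 'p': 0.81}]
[{'centre': [218.5, 281.1], 'p': 0.93}, {'centre': [246.2, 303.6], 'p': 0.71}, {'centre': [366.8, 153.6], 'p': 0.65}]
```

View pics/w2z.png

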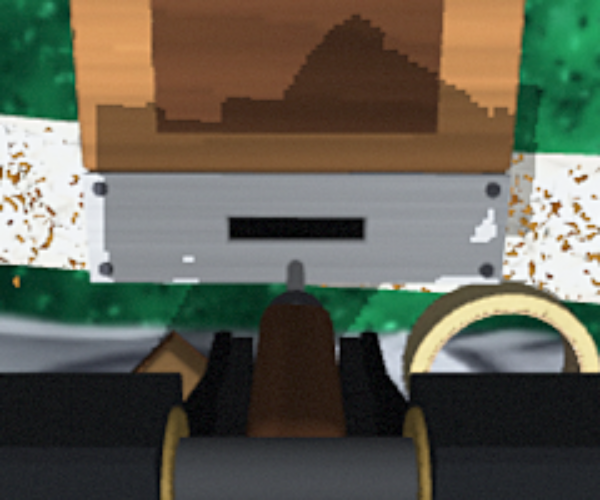

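The awl is held and its point shows at about (318,206). The slot is centred near (318.4,191). I'll compute the offset, and also where the big awls' tops are, since one probably touched the gripper body.

Run:
```python
from h import *
pw=tuple(np.load("w2.npy"))
g=cv2.imread("pics/w2.png").max(2)
m=np.zeros_like(g);m[182:200,280:355]=(g[182:200,280:355]<70)*255
n,l,s,c=cv2.connectedComponentsWithStats(m);i=1+s[1:,4].argmax();print(s[i],c[i])
ys,xs=np.nonzero(l==i);P=np.array([ray("wrist",(x,y),66,pw)[:2] for x,y in zip(xs,ys)])
w,v=np.linalg.eigh(np.cov(P.T));print("dir",v[:,1],np.sqrt(12*w),"slot",P.mean(0),"tcp",pw[0])
print("tip",ray("wrist",(318,206.5),110.5,pw))
print(g[198:216:1,310:327])
pb=tuple(np.load("wblock.npy"))
for px in [(172,185),(178,250)]:
  for z in (130,160,180): print(px,z,ray("wrist",px,z,pb).round())
```

```text
[291 187  55   9 485] [318.33402062 190.99175258]
dir [-0.05981939  0.99820922] [ 9.5212093  55.38881734] slot [ 416.78652477 -241.94982472] tcp [ 417.24453083 -240.75240266  225.0185745 ]
tip [ 414.8339745  -241.67931558  110.5       ]
[[161 161 159 159 160 161 159 159 160 158 159 158 161 162 159 159 159]
 [156 154 155 156 155 156 156 156 154 155 155 157 155 157 155 156 155]
 [156 157 152 154 154 153 155 152 155 155 153 155 154 154 158 155 156]
 [154 152 154 153 156 152 153 154 155 153 155 156 154 154 155 155 154]
 [151 152 153 149 150 155 154 158 156 156 153 154 151 154 153 153 154]
 [151 150 152 154 151 153 148 142 141 146 150 151 153 149 151 153 153]
 [149 148 148 149 151 146 120  91  86 108 135 149 152 149 150 151 151]
 [144 147 145 150 147 120  83  73  76  72  89 134 150 147 148 151 147]
 [146 147 145 154 136  94  72  79  80  80  73 122 150 149 149 145 146]
 [151 151 152 155 130  87  77  80  83  82  72 115 150 155 153 154 153]
 [154 153 153 157 133  88  74  78  83  78  75 112 148 154 152 153 154]
 [151 152 152 156 133  90  75  81  82  80  75 102 143 157 153 149 153]
 [149 152 152 159 135  91  75  82  83  79  79 102 143 155 152 152 152]
 [152 155 155 159 131  85  80  81  85  81  77  99 143 156 151 153 153]
 [145 144 147 148 115  80  76  81  82  79  75 102 144 162 156 156 155]
 [128 125 116 116  96  80  80  85  84  81  76  96 132 143 146 144 147]
 [118 113 103  94  79  78  85  83  83  85  81  88 102  99 103 110 110]
 [111 103  99  97  81  74  78  76  76  76  84  84  92  91  90  86  83]]
(172, 185) 130 [465. 359. 130.]
(172, 185) 160 [477. 347. 160.]
(172, 185) 180 [485. 339. 180.]
(178, 250) 130 [411. 345. 130.]
(178, 250) 160 [430. 335. 160.]
(178, 250) 180 [442. 328. 180.]
```

View pics/s2.png

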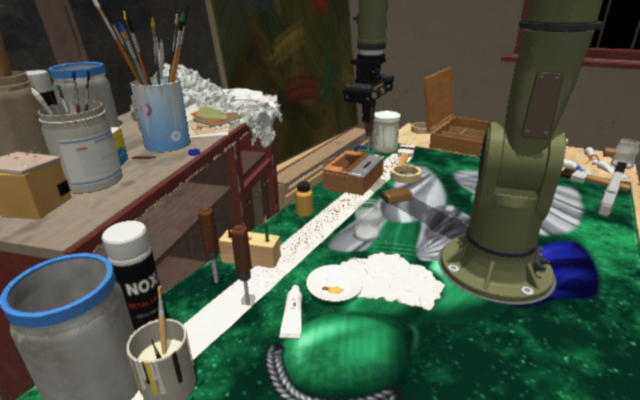

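The tip is about (-2.3,-1.0) from the TCP. The big awls are still standing, with tops about 100 mm from the block centre. I'll lower near the slot's right end and take one close look.

Run:
```python
from h import *
u=np.array([-.06,.998]);t=np.array([419.1,-241.])-22.5*u
o=[np.pi,0,0.06]
move_straight([*t,192],o,rate=100)
p=pose();im=camera("wrist");save("w3",im);np.save("w3.npy",np.array(p));print(p,current_time(),current_force())
cv2.imwrite("pics/w3z.png",cv2.resize(im[150:260,260:380,::-1],None,fx=5,fy=5,interpolation=cv2.INTER_CUBIC))
```

```text
(array([ 420.56774468, -263.12744082,  191.8907565 ]), array([-3.14052003e+00, -5.19749468e-06,  6.01942445e-02])) 11.5167 [ 0.29625292  0.88009795 -1.20272623]
```

View pics/w3z.png

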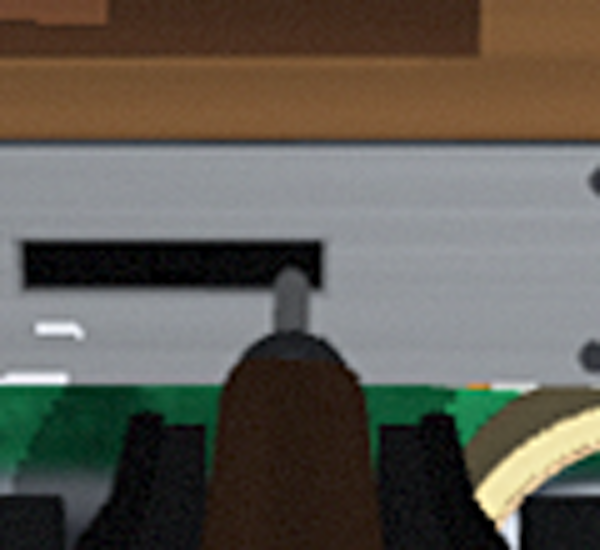

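The tip is at about (318,206), over the right end of the slot (columns 264–324, rows 198–208). I'll compute the exact offset, correct, and insert with light force.

```bash
cat > slide.py <<'E'
from h import *
u=np.array([-.06,.998])
p=tuple(np.load("w3.npy"))
tip=ray("wrist",(318.2,206),77.5,p);sl=ray("wrist",(294.4,202.9),66,p)
off=(tip-p[0])[:2];C=sl[:2]-off  # TCP xy for slot centre
print("tip",tip,"slot",sl,"off",off,"C",C)
np.save("C.npy",C)
E
python3 - <<'E'
exec(open("slide.py").read())
s=-22
t=C+s*u
move_straight([*t,189],rate=60)
f0=np.array(current_force());print(f0)
hit=move_straight([*t,171],rate=15,f_stop=2.0)
print(hit,pose()[0],np.array(current_force())-f0,current_time())
E
```

```text
tip [ 418.63707251 -264.11710504   77.5       ] slot [ 416.54221992 -242.23590487   66.        ] off [-1.93067217 -0.98966422] C [ 418.47289209 -241.24624065]
[-0.05902341 -0.08160726 -0.58477827]
True [ 419.79359612 -263.17048736  177.19044402] [-0.45355436 -0.25887929  3.7263233 ] 12.5583
```

The point is at z≈60, which matches the bolt face at 60.5. Now a force-regulated slide to the left.

Run:
```python
exec(open("slide.py").read())
fz0=-0.6; z=177.2; log=[]
def fz(): return current_force()[2]-fz0
# lighten to ~1.5N
zf=None; s=-22.;t0=current_time()
while s<10:
    for k in range(4):
        f=fz()
        if f>2.5: z+=0.2
        elif f<0.8: z-=0.4
        else: break
        move_straight([*(C+s*u),z],rate=15)
    pz=current_position()[2]
    log.append((round(s,1),round(z,1),round(pz,1),*np.round(current_force(),1)))
    if zf is None and s>=-21: zf=pz
    if zf and pz<zf-1.6: break
    s+=0.8
    move_straight([*(C+s*u),z],rate=15)
    if current_time()-t0>15: break
for l in log: print(*l)
print(current_time(),pose()[0])
```

```text
tip [ 418.63650592 -264.11647227   77.5       ] slot [ 416.54166845 -242.23521684   66.        ] off [-1.93123876 -0.98903145] C [ 418.47290721 -241.24618539]
-22.0 177.4 177.4 0.1 -1.0 1.2
-21.2 177.4 177.4 0.4 -0.9 1.3
-20.4 177.4 177.4 0.3 -1.0 0.9
-19.6 177.4 177.4 0.4 -1.5 1.8
-18.8 177.4 177.4 0.2 -1.8 1.6
-18.0 177.4 177.4 0.2 -1.1 0.8
-17.2 177.4 177.4 0.3 -1.4 0.8
-16.4 177.4 177.4 0.6 -1.1 1.8
-15.6 177.4 177.4 -0.7 -1.9 1.4
-14.8 177.4 177.4 0.1 -0.2 0.8
-14.0 177.4 177.4 -0.2 -0.9 0.7
-13.2 177.4 177.4 0.3 -1.2 1.7
-12.4 177.6 177.5 -0.7 -0.7 0.7
-11.6 177.6 177.5 -1.0 0.0 0.8
-10.8 177.4 177.4 -0.1 -0.7 1.3
-10.0 177.4 177.4 0.7 -0.7 1.7
-9.2 177.4 177.4 0.6 -1.1 1.7
-8.4 177.4 177.4 -0.9 -1.2 1.8
-7.6 177.4 177.4 -0.0 -1.2 1.8
-6.8 177.4 177.4 -0.0 -1.0 1.7
-6.0 177.4 177.4 -0.1 -0.8 1.0
-5.2 177.0 176.8 -0.6 1.3 1.3
-4.4 176.6 176.6 -1.0 0.9 1.6
-3.6 176.2 176.2 0.0 0.9 0.4
-2.8 174.6 174.5 0.7 1.8 -0.6
21.3083 [ 418.65459264 -243.91960137  174.54474298]
```

Run:
```python
exec(open("slide.py").read())
print(move_straight([*(C-2.6*u),174],rate=20),move_straight([*(C-2.6*u),170.3],rate=20,f_stop=3),pose()[0],current_force())
z=current_position()[2]+0.3
print(move_straight([*(C+23*u),z],rate=25,f_stop=12),pose()[0],current_force(),current_time(), (np.array(current_position()[:2])-C)@u)
hold(0.3)
im=camera("wrist");save("w4",im)
```

```text
tip [ 418.63479376 -264.11475468   77.5       ] slot [ 416.5399798  -242.23335255   66.        ] off [-1.93295091 -0.98731386] C [ 418.47293072 -241.24603869]
False False [ 418.49175541 -243.7372397   169.95655725] [ 0.36335814  0.13037358 -1.68124098]
False [ 417.27522761 -218.73551187  170.50508425] [ 0.68187717 -4.19746856 -0.73666085] 23.0667 22.53736795483061
```

View pics/w4.png

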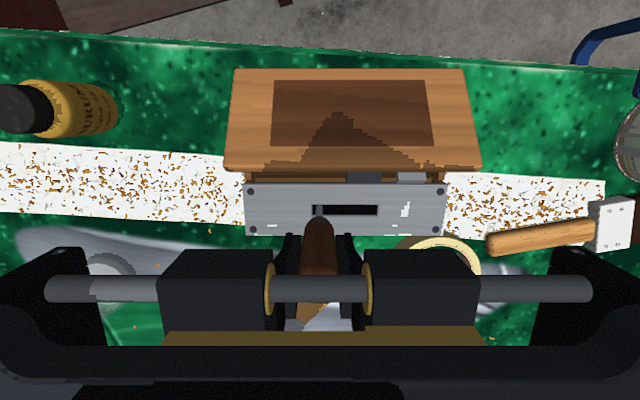

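The lid is up and the awl stands at the left end of the slot, (318,210) in the picture. I'll withdraw and return with the gripper turned (yaw 1.22) so its body clears the big awls, then take a close look above the hole.

Run:
```python
exec(open("slide.py").read())
x=np.array(current_position())
move_straight([*(x[:2]-1.0*u),x[2]],rate=20)
move_straight([*(x[:2]-1.0*u),240],rate=100)
print(current_gripper_width(),current_force())
a=1.22-0.06;Rm=np.array([[np.cos(a),-np.sin(a)],[np.sin(a),np.cos(a)]])
o2=Rm@off;h=np.array([469.8,243.8]);t=h-o2;print(o2,t)
goto([*t,240],[np.pi,0,1.22])
move_straight([*t,192],rate=100)
p=pose();im=camera("wrist");save("w5",im);np.save("w5.npy",np.array(p));print(p,current_time())
print(tip_of("awl_hole","wrist"),tip_of("awl","wrist"))
cv2.imwrite("pics/w5z.png",cv2.resize(im[130:260,250:390,::-1],None,fx=4.5,fy=4.5,interpolation=cv2.INTER_CUBIC))
```

```text
tip [ 418.63536939 -264.11534759   77.5       ] slot [ 416.54054864 -242.23399369   66.        ] off [-1.93237529 -0.98790677] C [ 418.47292393 -241.24608692]
19.831793423351087 [-0.21280784  0.51700291 -0.93132521]
[ 0.13404216 -2.16611789] [469.66595784 245.96611789]
(array([469.7744467 , 246.07460773, 192.11874778]), array([-3.14145392e+00, -3.21437739e-04,  1.21998742e+00])) 26.9
[{'centre': [313.7, 201.1], 'p': 0.86}] [{'centre': [318.7, 206.3], 'p': 0.78}, {'centre': [202.1, 113.0], 'p': 0.61}, {'centre': [293.7, 93.3], 'p': 0.59}]
```

View pics/w5z.png

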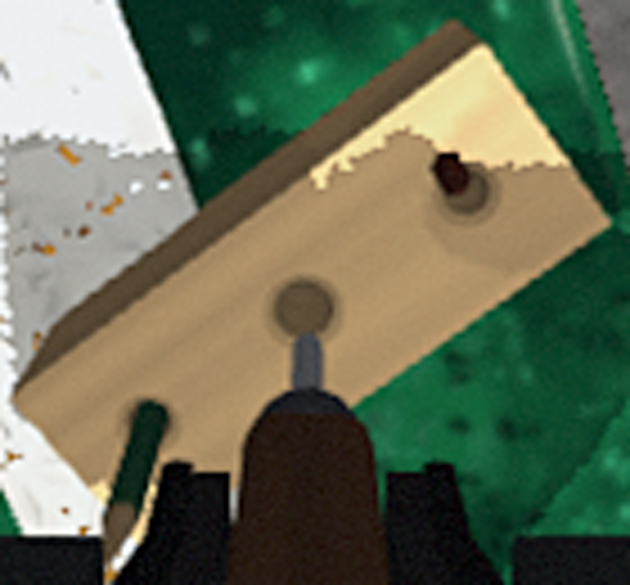

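The hole is at about (317.6,198.9) and the tip at (318.2,206.7). I'll compute the relative correction, insert and release.

Run:
```python
from h import *
p=tuple(np.load("w5.npy"))
tip=ray("wrist",(318.2,206.7),77.5,p);ho=ray("wrist",(317.6,198.9),58,p)
t=p[0][:2]+(ho-tip)[:2];print(tip,ho,t)
move_straight([*t,185],rate=40)
print(move_straight([*t,126],rate=40,f_stop=5),pose()[0],current_force(),current_time())
```

```text
[469.69299332 241.72121832  77.5       ] [469.62702443 243.08214132  58.        ] [469.70847781 247.43553073]
True [469.62537343 247.40706869 127.29256351] [-0.51271382 -0.83705164  5.33610811] 28.6833
```

Run:
```python
from h import *
command_gripper(40)
x=np.array(current_position());move_straight([x[0],x[1],240],rate=80)
p=pose();im=camera("wrist");print(current_force(),current_time())
s=camera("side")
a=cv2.resize(im[60:300,180:460],(560,480));b=cv2.resize(s[130:330,190:400],(504,480))
save("f",cv2.resize(np.hstack([a,b]),(800,361)))
```

```text
[-0.10651911 -0.07474525  0.18150332] 30.9833
```

View pics/f.png

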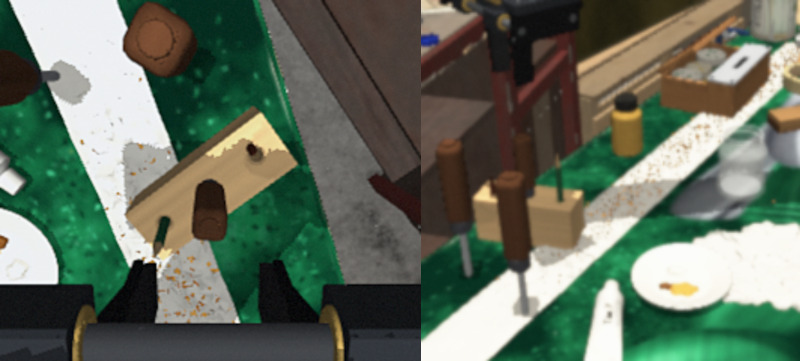

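The awl stands upright in its block, the bottle (625,125) is standing, and the case (715,75) is open. The big awls haven't moved either.

```bash
python3 -c "
from station import *
hold(0.3);print(sign_off())"
```

```text
the job is handed in; nothing more can be done
None
```

The job is handed in: the case is unlocked with its lid up, the awl is back upright in its block and the gold bottle is standing, finished at about 31 s; on the first descent the gripper body probably brushed a look-alike awl at about 8 N, but nothing shifted.

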